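# Slide the orange test-lead hanger into the bench rail

## Task

Put the orange lead hanger on the raised rail: bring its foot in at the rail's open, flared end and slide it along the slot until it stands level with the red index clip, then let go of it. Leave the blue hanger where it stands.

Things in the scene. Friction and masses are not known exactly. Their poses are not given: they have to be found in the camera images.
- hanger_orange: Loose trolley hook, 80 mm tall, upright. Origin: centre of underside, z up. Steel foot 28 (x) by 36 (y) by 8 mm, 9 mm round neck, then ORANGE grip block 20 (x) by 22 (y) mm, 25 to 80 mm above underside. J-hook juts 53 mm to -x, 24 to 46 mm up. Grasp the block from above, above the hook, simplest across its 22 mm. Its y must lie along the rail (either way) to enter. 0.08 to 0.17 kg.
- hanger_blue: Another hanger of the same shape, size, origin and axes, with a BLUE grip block, standing loose on the bench; it is to stay there.
- lead_rail: Fixed C-rail. Origin: on the bench under its middle; y along it, z up. Channel y -120 to +120 mm, floor 60 mm up, inside 38 wide, 17 high; top at 81 mm has an 18 mm slot. +y end open, flared mouth to y=+147; -y end capped. Hanger's foot runs inside under the lips, neck in slot, block above: 4.5 mm play each side, 9 mm in height (slides with underside 60 to 67 mm up, y from about +185).
- index_clip: RED index clip on the rail's rear (+x) wall, 16 mm wide along the rail, fixed, with red marks across both lips: the place for the hanger's centre. Origin: on the bench under the rail's centre line (not under the clip itself), at the marked place; axes as lead_rail. It lies at rail y -80 to +20 mm.
Mind the look-alikes: they are no part of the job. There is more than one size of the hanger_orange; the one meant has the size given above.

How it is judged (in metres and radians):
At the end, for the whole second after the job is handed in: The orange hanger stands released and at rest with its foot on the floor of the rail's channel, under the lips (not on top of them), upright within 11 degrees, its centre within 15 mm of the index clip's mark along the rail; the blue hanger is within 30 mm of where it stood (z of hanger_orange in the frame of lead_rail between 0.055 and 0.068 m and x of hanger_orange in the frame of lead_rail between -0.012 and 0.012 m and y of hanger_orange in the frame of index_clip between -0.015 and 0.015 m and angle between hanger_orange's own z axis and vertical below 0.2 rad and linear speed of hanger_orange below 0.02 m/s and distance of hanger_blue from where it was at the start of the episode below 0.03 m); the robot touches nothing.
It fails at once if the blue hanger is moved more than 30 mm or tipped over (distance of hanger_blue from where it was at the start of the episode above 0.03 m or angle between hanger_blue's own z axis and vertical above 0.5 rad).
It also fails if it takes over 42 s, if anything falls off the work surface, if the arm or the gripper's body presses on something with over 40 N, if the wrist force passes 120 N, or if a joint passes its speed limit or range.

## Robot

A 6-joint arm with a two-finger parallel gripper is mounted at the origin on a cart in front of the work surface, level with it; the furniture and walls round the work are solid. World frame = base frame: x ahead of the robot, y to its left, z up, the work surface at z = 0. Lengths are in mm, angles in rad, forces in N, time in s.
With the tool pointing down it reaches from about 325 to 900 mm from the base axis. Payload 3.5 kg.
Tool frame: the origin (TCP) lies midway between the tips of the shut fingers; the grasp point (between the pads) lies ctrl.tcp_to_grasp behind it (ctrl.tcp_to_grasp is the distance from the TCP to the grasp point, in mm); z points along the fingers, y is the line along which they close (so a half turn about z gives the same grasp; the last joint's range is limited). The gripper opens to 85 mm and grips with 20 to 120 N. Pads are 22 mm wide; open, the fingers measure 114 mm over their backs; the gripper's body (76 mm by 85 mm) begins 54 mm behind the grasp point. The pads swing forward as they close: fully open they stand 13 mm farther back than shut.
Start: joints at [1.106, 0.276, -0.026, 1.268, 0, 1.467], TCP at [221.23, 584.533, 206.013] pointing down, gripper open.
Joint ranges: [-3.12, 3.12], [-0.85, 1.88], [-1.08, 1.24], [-1.95, 2.15], [-1.57, 1.53], [-3.14, 3.14]. Speed limits (rad/s): [2.57, 2.57, 3.14, 3.14, 3.14, 3.14].

## Interface

Orientations are given as a rotation vector (axis times angle).
In Python, from plant import ctrl gives the robot as it stands.
- The arm moves only by the tool move_arm, never from a script. Its argument "series" is a list of rows, each an object with "dr": the turn, a rotation vector about the tool's x, y, z in degrees, a list of three; "delta_pos": the shift along the tool's x, y, z in m, a list of three; "fingers": the closure, from -1 (fully open) to 1 (shut), so that 0 is half open. In form: [{"dr": [rx, ry, rz], "delta_pos": [tx, ty, tz], "fingers": fingers}, ...]. A call has 1 to 12 rows; each row shifts and turns the commanded pose from where the row before left it, along the tool's axes as they then stand; what a row does not reach is not made up. A row lasts 1/12 s, in which the tool goes at most 41.7 mm and 7.16 degrees, less where a joint would pass 70% of its speed; a pose out of reach is approached as far as the arm can. A call with a gripper value outside its range is refused whole. The fingers move at their own pace and stop on an object; "squeeze" is the grip in N (left out, the last holds). Time passes only in rows, so rows that do not move let the fingers close. It gives the time, the measured TCP pose, the force, the opening and the grip force at its end, in the units of the state.
- ctrl.get_state(): the state, without advancing time (a new reading comes with each control period).
- ctrl.read_camera(name): name is "scene" or "top" or "wrist"; returns a dict with "img" (420x560x3 uint8, red, green, blue), "range_z" (420x560 float32, mm along the optical axis (not along the pixel's ray), 0 where there is no reading), "mtx" (3x3 intrinsics, pixels), "world_from_camera" (4x4, takes a point from camera to world coordinates). Camera axes: x right, y up, looking along -z (the intrinsics and any distortion apply to the point x, -y, -z); pixel columns grow to the right and rows downward; lengths in mm; the calibration is good to about 2 mm. The wrist camera is an equidistant fisheye: a pixel r from the principal point sees the ray r / f radians off the axis. A picture is of the moment at which its call begins.
- ctrl.hand_in(): hands the job in; it is judged then, once.
The state is a dict: "clock": time; "qpos": joint angles; "joint_velocities": joint speeds; "tau": joint torques, N m; "tcp_pos": TCP position; "orientation": TCP orientation; "ft_force": force on the tool from outside, world axes, zero at the start; "torque": the same for the moment, N m; "gripper_width": opening from 0.0 (shut) to 1.0 (fully open); "grip_force": force on a finger pad.
Only numpy, scipy, OpenCV 4.12 (cv2) and the standard library are available. Lean on these libraries where they do the work, as an engineer would, in place of code of your own. Each camera call takes 0.05 s, during which the arm holds its last target. There are 200 camera calls.

## Working session

There is one attempt and no reset: what is moved stays moved. The work goes in short steps, Python scripts to look and compute and a tool call to move; the robot and the scene stay as the last step left them, time stands still between calls to the robot, and variables do not carry over. Pictures are saved under pics/ and viewed, at most 10 in all, crops included, and the job is handed in when it is done.

Besides the shell and the picture viewer there is one more tool, called after "Emit:" as name(argument=value, ...) on one line, values as JSON. move_arm: Moves the arm, as the interface text tells. Its arguments: {"type":"object","properties":{"series":{"type":"array","items":{"type":"object","properties":{"dr":{"type":"array","items":{"type":"number"}},"delta_pos":{"type":"array","items":{"type":"number"}},"fingers":{"type":"number"}}}},"squeeze":{"type":"number"}},"required":["series"]}

```bash
mkdir -p pics; ls; cat > h.py <<'E'
import numpy as np, cv2
from plant import ctrl
def px(c,u,v,z=None):
    K=c["mtx"];d=c["range_z"][int(v),int(u)] if z is None else z
    p=np.array([(u-K[0,2])/K[0,0]*d,-(v-K[1,2])/K[1,1]*d,-d,1])
    return (c["world_from_camera"]@p)[:3]
def cloud(c):
    K=c["mtx"];D=c["range_z"].astype(float);v,u=np.mgrid[:D.shape[0],:D.shape[1]]
    P=np.stack([(u-K[0,2])/K[0,0]*D,-(v-K[1,2])/K[1,1]*D,-D],-1)
    M=c["world_from_camera"];P=P@M[:3,:3].T+M[:3,3];P[D==0]=np.nan
    return P
E
python3 - <<'E'
from h import *
import pickle
for n in("top","scene"):
    c=ctrl.read_camera(n);cv2.imwrite(f"pics/{n}0.png",c["img"][:,:,::-1]);pickle.dump(c,open(n+".pkl","wb"))
    print(n,c["mtx"].tolist(),c["world_from_camera"].round(3).tolist(),[k for k in c])
s=ctrl.get_state();print(s,ctrl.tcp_to_grasp)
E
```

```text
pics
top [[411.30620437893475, 0.0, 279.2944518104389], [0.0, 411.30620437893475, 209.33666545820563], [0.0, 0.0, 1.0]] [[0.019, 0.997, -0.075, 399.767], [-1.0, 0.018, -0.01, 52.328], [-0.009, 0.075, 0.997, 901.129], [0.0, 0.0, 0.0, 1.0]] ['img', 'range_z', 'mtx', 'world_from_camera']
scene [[454.0335839530623, 0.0, 278.6552975435006], [0.0, 454.0335839530623, 206.27805615337732], [0.0, 0.0, 1.0]] [[0.648, 0.363, -0.669, -155.982], [-0.761, 0.278, -0.586, -470.975], [-0.026, 0.889, 0.457, 449.004], [0.0, 0.0, 0.0, 1.0]] ['img', 'range_z', 'mtx', 'world_from_camera']
{'clock': 0.1, 'qpos': array([ 1.10556785e+00,  2.77081002e-01, -2.77571893e-02,  1.26803048e+00,
       -1.45707295e-05,  1.46740397e+00]), 'joint_velocities': array([ 0.00066393, -0.00304475,  0.00504874,  0.00156914,  0.00060535,
        0.00056522]), 'tau': array([ 2.41129155e-04, -4.46710038e+01,  2.96127748e+01,  8.47594638e-03,
       -1.02956333e-04, -1.58036784e-05]), 'tcp_pos': array([220.9040327 , 583.82917801, 204.95031595]), 'orientation': array([-0.56517296, -3.08975889,  0.0031304 ]), 'ft_force': array([-0.30662472,  0.82088684,  0.33122848]), 'torque': array([ 0.03004945, -0.01693421, -0.00085985]), 'grip_force': 0.0, 'gripper_width': 1.0003304761000436} 18.700000000000003
```

View pics/top0.png

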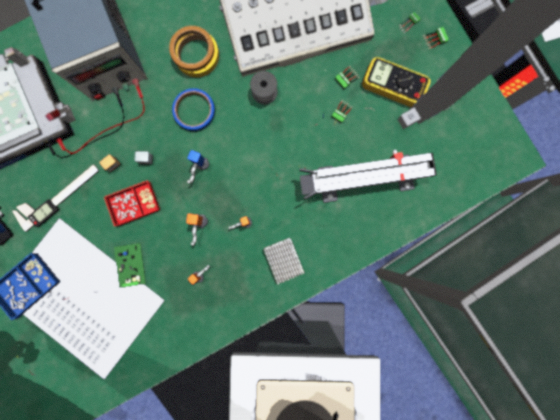

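View pics/scene0.png

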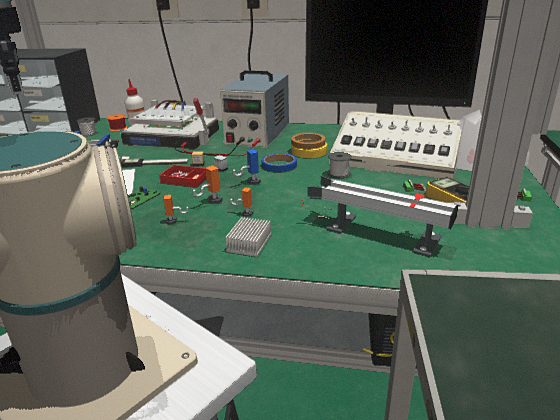

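Candidates for the orange hanger in the top view are A (193,220), B (245,222) and C (193,279). The orange cube at (109,163) is not a hanger, and blue is at (196,158). A looks largest. The rail runs from (305,185), which is dark and possibly the flared mouth, to (433,165), with the red clip at about (398,158). Next I'll measure sizes and take a close crop.

```bash
python3 - <<'E'
from h import *
import pickle
t=pickle.load(open("top.pkl","rb"));s=pickle.load(open("scene.pkl","rb"))
for n,c in(("top",t),("scene",s)):
    P=cloud(c);hsv=cv2.cvtColor(c["img"],cv2.COLOR_RGB2HSV)
    for nm,lo,hi in(("orange",(6,150,100),(17,255,255)),("blue",(100,150,80),(120,255,255)),("red",(0,180,130),(4,255,255)),("red",(174,180,130),(180,255,255))):
        k,l,st,ce=cv2.connectedComponentsWithStats(cv2.inRange(hsv,lo,hi))
        for i in range(1,k):
            if st[i,4]>12:
                q=P[l==i];q=q[~np.isnan(q[:,0])]
                if len(q): print(n,nm,ce[i].round(),st[i,4],"med",np.median(q,0).round(),"zmax",np.percentile(q[:,2],[5,98]).round())
# composite crop
a=cv2.resize(t["img"][140:240,165:265],(400,400),interpolation=cv2.INTER_CUBIC)
b=cv2.resize(t["img"][140:240,290:450],(640,400),interpolation=cv2.INTER_CUBIC)[:, :400*640//640]
cv2.imwrite("pics/cropA.png",np.hstack([cv2.resize(a,(400,400)),b])[:,:,::-1])
b=cv2.resize(s["img"][160:265,300:470],(800,494),interpolation=cv2.INTER_CUBIC)
cv2.imwrite("pics/cropR.png",b[:,:,::-1])
E
```

```text
top orange [196.  56.] 231 med [786. 241.  39.] zmax [36. 42.]
top orange [173.  39.] 19 med [832. 300.  39.] zmax [37. 42.]
top orange [513.  87.] 229 med [ 855. -607. -265.] zmax [-319. -196.]
top orange [193. 219.] 113 med [439. 235.  79.] zmax [58. 82.]
top orange [245. 222.] 29 med [434. 131.  57.] zmax [43. 59.]
top orange [193. 279.] 69 med [318. 234.  56.] zmax [44. 60.]
top blue [195. 111.] 277 med [673. 247.  17.] zmax [-1. 20.]
top blue [194. 156.] 132 med [566. 236.  79.] zmax [58. 82.]
top blue [ 24. 286.] 1112 med [291. 609.   4.] zmax [-1. 25.]
top red [522.  76.] 288 med [ 862. -593. -197.] zmax [-287. -153.]
top red [143. 201.] 211 med [473. 362.   4.] zmax [-0. 22.]
top red [114. 212.] 15 med [457. 424.   2.] zmax [-1.  5.]
top red [123. 221.] 39 med [435. 400.  16.] zmax [ 0. 22.]
top red [137. 198.] 13 med [485. 373.  10.] zmax [ 3. 18.]
top red [141. 211.] 47 med [458. 364.   3.] zmax [-0. 23.]
top red [126. 219.] 14 med [439. 396.   2.] zmax [-2. 22.]
scene orange [137. 110.] 23 med [642. 820.  69.] zmax [66. 74.]
scene orange [116. 117.] 77 med [610. 906.  39.] zmax [37. 41.]
scene orange [116. 129.] 30 med [590. 893.   3.] zmax [1. 7.]
scene orange [294. 139.] 19 med [779. 289.  39.] zmax [38. 40.]
scene orange [316. 141.] 40 med [802. 226.  39.] zmax [38. 41.]
scene orange [213. 178.] 290 med [430. 228.  58.] zmax [30. 81.]
scene orange [246. 197.] 161 med [430. 130.  42.] zmax [22. 58.]
scene orange [168. 205.] 158 med [311. 232.  42.] zmax [22. 58.]
scene blue [100. 142.] 15 med [415. 668.  56.] zmax [51. 57.]
scene blue [253. 161.] 204 med [559. 229.  57.] zmax [29. 81.]
scene blue [281. 166.] 221 med [656. 224.  12.] zmax [ 2. 19.]
scene red [130.  88.] 14 med [643. 843. 135.] zmax [133. 144.]
scene red [419. 196.] 35 med [ 569. -177.   82.] zmax [81. 83.]
scene red [412. 205.] 13 med [ 529. -183.   81.] zmax [81. 82.]
```

View pics/cropA.png

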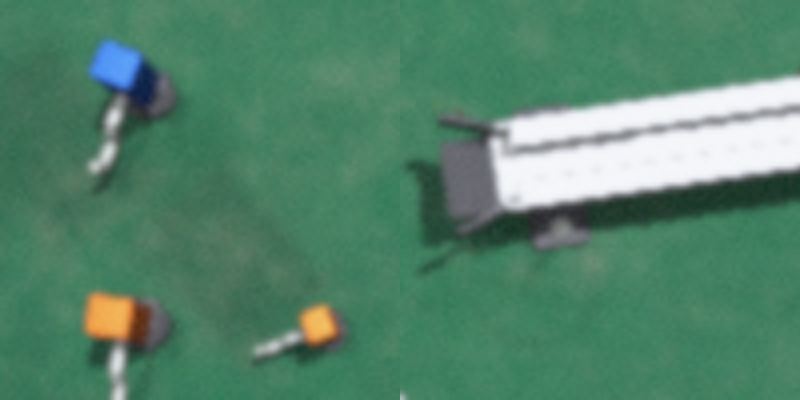

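View pics/cropR.png

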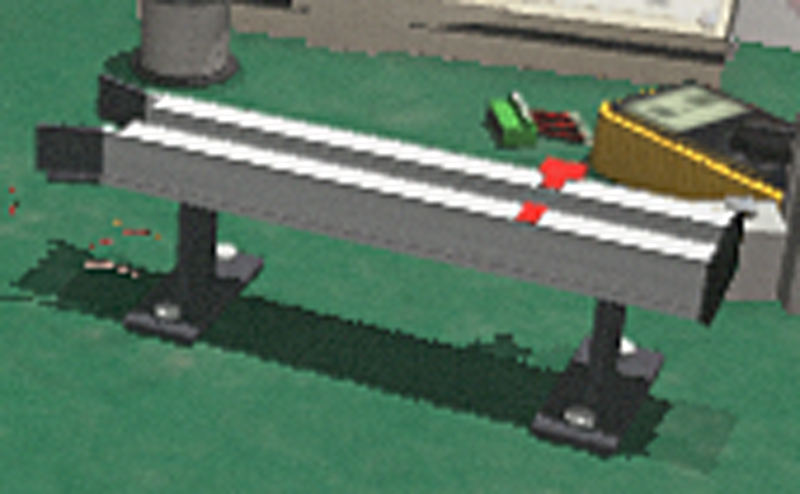

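A (193,220) has its block top at 80 mm. B and C top out at 58 mm, so they are the smaller look-alikes and A is the one. The crop shows A's hook pointing toward the robot. The rail's mouth is on its left (world +y), its cap on the right, and the red marks are near world (550,-180). Next I'll fit the poses.

```bash
python3 - <<'E'
from h import *
import pickle
cs={n:pickle.load(open(n+".pkl","rb")) for n in("top","scene")}
for n,c in cs.items():
    P=cloud(c);I=c["img"].astype(int);hsv=cv2.cvtColor(c["img"],cv2.COLOR_RGB2HSV);x,y,z=np.moveaxis(P,-1,0)
    m=(x>460)&(x<620)&(y>-270)&(y<60)&(z>76)&(z<88)
    q=P[m];(ce,wh,a)=cv2.minAreaRect(q[:,:2].astype(np.float32));print(n,"lips rect",ce,wh,a,np.median(q[:,2]))
    w=m&(hsv[...,1]<50)&(hsv[...,2]>170);q=P[w][:,:2]
    mu=q.mean(0);d=np.linalg.svd(q-mu,full_matrices=False)[2][0];d*=np.sign(d[1]);nn=np.array([d[1],-d[0]])
    print("white",len(q),mu,"d",d,"yaw",np.degrees(np.arctan2(-d[0],d[1])))
    a=(q-mu)@d;b=(q-mu)@nn;print("along",np.percentile(a,[0,1,99,100]).round(1),"across",np.percentile(b,[0,1,99,100]).round(1))
    print(" ends",mu+d*a.min(),mu+d*a.max(), "axis", mu+nn*(b.max()+b.min())/2)
    r=m&((hsv[...,0]<6)|(hsv[...,0]>172))&(hsv[...,1]>140);q=P[r];
    print("red",len(q));bb=(q[:,:2]-mu)@nn;aa=(q[:,:2]-mu)@d
    print("along",np.percentile(aa,[0,10,50,90,100]).round(1),"across",bb.min().round(),bb.max().round())
    for nm,h0,h1,X,Y in(("A",6,17,435,232),("blue",100,120,562,232)):
        o=(hsv[...,0]>=h0)&(hsv[...,0]<=h1)&(hsv[...,1]>120)&(abs(x-X)<40)&(abs(y-Y)<40)&(z>74)&(z<90)
        q=P[o];r=cv2.minAreaRect(q[:,:2].astype(np.float32));print(nm,len(q),q.mean(0).round(1),"rect",r)
        o=(abs(x-X)<75)&(abs(y-Y)<75)&(z>20)&(z<50)&(hsv[...,1]<90)
        q=P[o];print(" hook pts",len(q),q.mean(0).round(1) if len(q) else "", q[np.argmax(np.hypot(q[:,0]-X,q[:,1]-Y))].round(1) if len(q) else "")
E
```

```text
top lips rect (538.5115966796875, -115.91156005859375) (59.25020217895508, 270.03045654296875) 10.44303035736084 80.52078646140183
white 1429 [ 539.19705679 -128.19795448] d [-0.16589342  0.98614369] yaw 9.549139092090435
along [-118.9 -116.   112.   120.7] across [-22.1 -21.7  21.7  22.4]
 ends [ 558.92818388 -245.48847866] [519.16615929  -9.1254627 ] axis [ 539.34698518 -128.17273287]
red 38
along [-60.8 -58.5 -53.8 -47.3 -45.3] across -21.0 32.0
A 100 [438.7 235.1  79. ] rect ((438.9557189941406, 235.284423828125), (21.74204444885254, 19.5358829498291), 82.7455062866211)
 hook pts 84 [413.5 228.1  36. ] [430.4 157.8  20.4]
blue 112 [566.4 235.8  79.1] rect ((567.03564453125, 236.44430541992188), (22.79669952392578, 20.01434326171875), 70.4784927368164)
 hook pts 73 [540.1 245.   37.6] [517.  253.7  37.3]
scene lips rect (535.2763671875, -114.30839538574219) (60.63161087036133, 271.8441467285156) 10.839874267578125 80.48806213540422
white 751 [ 536.44854961 -134.76237603] d [-0.16276282  0.98666522] yaw 9.36729690848742
along [-111.  -109.3  119.6  125.9] across [-23.2 -21.7  23.1  24.9]
 ends [ 554.52141483 -244.31975055] [515.95587556 -10.53616511] axis [ 537.29387687 -134.62292868]
red 56
along [-54.5 -51.4 -46.  -41.9 -38.3] across -23.0 34.0
A 64 [432.6 233.2  78.5] rect ((434.28216552734375, 236.23056030273438), (19.668161392211914, 24.012571334838867), 1.5314637422561646)
 hook pts 96 [405.8 228.4  34.1] [424.2 161.1  22. ]
blue 50 [560.8 233.8  78.4] rect ((562.556396484375, 235.7687225341797), (22.01311492919922, 21.099809646606445), 65.17908477783203)
 hook pts 68 [533.2 247.5  35.7] [513.7 254.4  31. ]
```

```bash
cat >> h.py <<'E'
from scipy.spatial.transform import Rotation as R
def plan(p,yaw):
    """p: TCP target mm world; yaw: hanger/rail yaw deg (tool y along its y, tool z down)"""
    s=ctrl.get_state();R0=R.from_rotvec(s["orientation"]);R1=R.from_euler("z",yaw,degrees=True)*R.from_matrix(np.diag([-1,1,-1.]))
    dr=(R0.inv()*R1).as_rotvec(degrees=True);d=np.array(p)-s["tcp_pos"]
    print("t",s["clock"],"tcp",s["tcp_pos"].round(1),"F",s["ft_force"].round(1),"w",round(s["gripper_width"],3),"gf",s["grip_force"])
    print("dr first",dr.round(1),"then delta (m)",(R1.inv().apply(d)/1000).round(4))
E
python3 - <<'E'
from h import *
import pickle
for n in("top","scene"):
    c=pickle.load(open(n+".pkl","rb"));P=cloud(c);x,y,z=np.moveaxis(P,-1,0);hsv=cv2.cvtColor(c["img"],cv2.COLOR_RGB2HSV)
    X,Y=(438.8,235.2) if n=="top" else (434.3,235.5)
    m=(x<X-13)&(x>X-70)&(abs(y-Y)<28)&(z>18)&(z<52);q=P[m]
    for a in range(-56,-8,8):
        k=(q[:,0]-X>a)&(q[:,0]-X<=a+8)
        if k.any(): print(n,a+4,"y-Y",(q[k,1]-Y).mean().round(1),k.sum(),q[k,2].mean().round(0))
plan([437,235,170],0)
E
```

```text
top -52 y-Y 5.8 8 41.0
top -44 y-Y 5.3 10 31.0
top -36 y-Y 3.9 11 28.0
top -28 y-Y 2.8 14 41.0
top -20 y-Y 3.0 12 44.0
top -12 y-Y 1.1 3 44.0
scene -52 y-Y 6.0 11 37.0
scene -44 y-Y 6.0 15 32.0
scene -36 y-Y 4.4 11 28.0
scene -28 y-Y 3.4 23 38.0
scene -20 y-Y 1.3 8 45.0
scene -12 y-Y 1.1 5 46.0
t 0.1 tcp [220.9 583.8 205. ] F [-0.3  0.8  0.3] w 1.0 gf 0.0
dr first [ -0.1  -0.  -20.7] then delta (m) [-0.2161 -0.3488  0.035 ]
```

Emit:
move_arm(series=[{"dr":[0,0,-7.1],"delta_pos":[0,0,0],"fingers":-0.3},{"dr":[0,0,-7.1],"delta_pos":[0,0,0],"fingers":-0.3}])

```text
clock: 0.27
tcp_pos: [221.0, 584.0, 205.3]
orientation: [-0.17, -3.136, 0.002]
ft_force: [0.7, -0.4, -0.5]
gripper_width: 0.746
grip_force: 0.0
```

Emit:
move_arm(series=[{"dr":[0,0,0],"delta_pos":[-0.0231,-0.0293,0.003],"fingers":-0.3},{"dr":[0,0,0],"delta_pos":[-0.0231,-0.0293,0.003],"fingers":-0.3},{"dr":[0,0,0],"delta_pos":[-0.0231,-0.0293,0.003],"fingers":-0.3},{"dr":[0,0,0],"delta_pos":[-0.0231,-0.0293,0.003],"fingers":-0.3},{"dr":[0,0,0],"delta_pos":[-0.0231,-0.0293,0.003],"fingers":-0.3},{"dr":[0,0,0],"delta_pos":[-0.0231,-0.0293,0.003],"fingers":-0.3},{"dr":[0,0,0],"delta_pos":[-0.0231,-0.0293,0.003],"fingers":-0.3},{"dr":[0,0,0],"delta_pos":[-0.0231,-0.0293,0.003],"fingers":-0.3},{"dr":[0,0,0],"delta_pos":[-0.0231,-0.0293,0.003],"fingers":-0.3},{"dr":[0,0,0],"delta_pos":[-0.0231,-0.0293,0.003],"fingers":-0.3},{"dr":[0,0,0],"delta_pos":[-0.0231,-0.0293,0.003],"fingers":-0.3},{"dr":[0,0,0],"delta_pos":[0,0,0],"fingers":-0.3}])

```text
clock: 1.27
tcp_pos: [439.4, 230.6, 172.2]
orientation: [0.19, 3.135, -0.004]
ft_force: [-0.1, -0.2, 0.2]
gripper_width: 0.654
grip_force: 0.0
```

```bash
python3 - <<'E'
from h import *
import pickle
c=ctrl.read_camera("wrist");cv2.imwrite("pics/w1.png",c["img"][:,:,::-1]);pickle.dump(c,open("wrist.pkl","wb"))
plan([437,235,45],-6.5)
# fisheye cloud
K=c["mtx"];v,u=np.mgrid[:420,:560];a=(u-K[0,2])/K[0,0];b=(v-K[1,2])/K[1,1];r=np.hypot(a,b);D=c["range_z"].astype(float);D[(r>1.2)|(D==0)]=np.nan
k=np.tan(r)/np.maximum(r,1e-9);M=c["world_from_camera"];P=np.stack([a*k*D,-b*k*D,-D],-1)@M[:3,:3].T+M[:3,3]
h=cv2.cvtColor(c["img"],cv2.COLOR_RGB2HSV)
o=(h[...,0]>=5)&(h[...,0]<=18)&(h[...,1]>120)&(P[...,2]>72)&(P[...,2]<90)
q=P[o];print(len(q),q.mean(0) if len(q) else "");print(cv2.minAreaRect(q[:,:2].astype(np.float32)))
print(M.round(2).tolist())
E
```

```text
t 1.3167 tcp [438.  232.7 172.3] F [0.7 1.1 0.9] w 0.652 gf 0.0
dr first [-0.  -0.  -0.4] then delta (m) [0.0013 0.0021 0.1273]
412 [435.97535733 233.35807363  80.57850296]
((498.5716247558594, 37.243988037109375), (25.441911697387695, 442.3640441894531), 17.25312042236328)
[[0.12, -0.95, -0.28, 367.71], [0.99, 0.12, 0.04, 239.98], [-0.0, -0.28, 0.96, 341.41], [0.0, 0.0, 0.0, 1.0]]
```

View pics/w1.png

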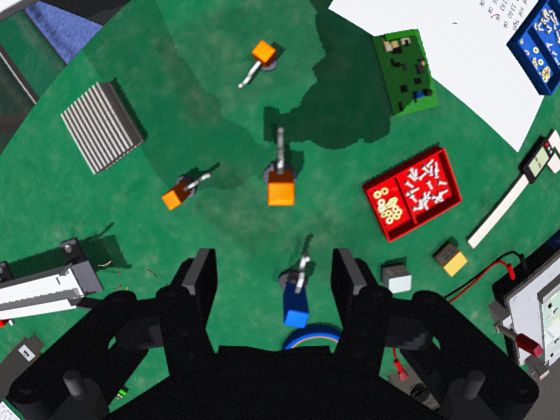

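The wrist view shows A at (281,190), about centred between the fingers, with blue at (296,310) well beyond it. I'll refine A's pose with a restricted mask.

```bash
cat >> h.py <<'E'
def wcloud(c):
    K=c["mtx"];v,u=np.mgrid[:420,:560];a=(u-K[0,2])/K[0,0];b=(v-K[1,2])/K[1,1];r=np.hypot(a,b);D=c["range_z"].astype(float);D[(r>1.3)|(D==0)]=np.nan
    k=np.tan(r)/np.maximum(r,1e-9);M=c["world_from_camera"];return np.stack([a*k*D,-b*k*D,-D],-1)@M[:3,:3].T+M[:3,3]
E
python3 - <<'E'
from h import *
import pickle
c=pickle.load(open("wrist.pkl","rb"));P=wcloud(c);x,y,z=np.moveaxis(P,-1,0)
h=cv2.cvtColor(c["img"],cv2.COLOR_RGB2HSV)
o=(h[...,0]>=5)&(h[...,0]<=18)&(h[...,1]>120)&(z>76)&(z<90)&(abs(x-437)<30)&(abs(y-235)<30)
q=P[o];print(len(q),q.mean(0),cv2.minAreaRect(q[:,:2].astype(np.float32)))
m=(abs(y-235)<30)&(x>375)&(x<424)&(z>18)&(z<52);q=P[m]
f=np.polyfit(q[:,0],q[:,1],1);print(len(q),"hook yaw",np.degrees(np.arctan(f[0])))
E
```

```text
385 [435.052501   237.28728262  81.00631929] ((436.8929138183594, 236.28269958496094), (20.176095962524414, 20.413362503051758), 82.79227447509766)
301 hook yaw -7.033716260939155
```

Emit:
move_arm(series=[{"dr":[0,0,0.8],"delta_pos":[0,0,0],"fingers":-0.3},{"dr":[0,0,0],"delta_pos":[0.0014,0.0031,0.02],"fingers":-0.3},{"dr":[0,0,0],"delta_pos":[0,0,0.03],"fingers":-0.3},{"dr":[0,0,0],"delta_pos":[0,0,0.03],"fingers":-0.3},{"dr":[0,0,0],"delta_pos":[0,0,0.025],"fingers":-0.3},{"dr":[0,0,0],"delta_pos":[0,0,0.015],"fingers":-0.3},{"dr":[0,0,0],"delta_pos":[0,0,0.008],"fingers":-0.3},{"dr":[0,0,0],"delta_pos":[0,0,0],"fingers":-0.3},{"dr":[0,0,0],"delta_pos":[0,0,0],"fingers":-0.3}])

```text
clock: 2.07
tcp_pos: [435.8, 239.6, 45.3]
orientation: [-0.199, -3.135, -0.0]
ft_force: [-0.1, -1.1, 0.9]
gripper_width: 0.65
grip_force: 0.0
```

Emit:
move_arm(series=[{"fingers":0.1},{"fingers":0.3},{"fingers":0.5},{"fingers":0.7},{"fingers":0.8},{"fingers":0.9},{"fingers":1},{"fingers":1},{"fingers":1},{"fingers":1}], squeeze=50)

```text
schema error: expected keys dr, delta_pos, fingers
```

Emit:
move_arm(series=[{"dr":[0,0,0],"delta_pos":[0,0,0],"fingers":-0.3},{"dr":[0,0,0],"delta_pos":[0,0,0],"fingers":-0.3}], squeeze=50)

```text
clock: 2.23
tcp_pos: [437.4, 239.5, 46.6]
orientation: [0.2, 3.132, 0.002]
ft_force: [0.1, 0.3, 0.3]
gripper_width: 0.649
grip_force: 0.0
```

```bash
python3 - <<'E'
from h import *
plan([437,236,43],-7)
E
```

```text
t 2.2333 tcp [437.4 239.5  46.6] F [0.1 0.3 0.3] w 0.649 gf 0.0
dr first [ 0.1  0.2 -0.3] then delta (m) [-0.0001 -0.0036  0.0036]
```

Emit:
move_arm(series=[{"dr":[0,0,0],"delta_pos":[0,-0.0035,0.003],"fingers":-0.3},{"dr":[0,0,0],"delta_pos":[0,0,0],"fingers":-0.3},{"dr":[0,0,0],"delta_pos":[0,0,0],"fingers":0.2},{"dr":[0,0,0],"delta_pos":[0,0,0],"fingers":0.4},{"dr":[0,0,0],"delta_pos":[0,0,0],"fingers":0.6},{"dr":[0,0,0],"delta_pos":[0,0,0],"fingers":0.8},{"dr":[0,0,0],"delta_pos":[0,0,0],"fingers":1},{"dr":[0,0,0],"delta_pos":[0,0,0],"fingers":1},{"dr":[0,0,0],"delta_pos":[0,0,0],"fingers":1},{"dr":[0,0,0],"delta_pos":[0,0,0],"fingers":1},{"dr":[0,0,0],"delta_pos":[0,0,0],"fingers":1}], squeeze=50)

```text
clock: 3.15
tcp_pos: [436.0, 235.4, 42.4]
orientation: [0.201, 3.134, 0.001]
ft_force: [-0.4, 0.8, 3.4]
gripper_width: 0.24
grip_force: 50.8
```

```bash
python3 - <<'E'
from h import *
plan([437,236,110],-7)
E
```

```text
t 3.15 tcp [436.  235.4  42.4] F [-0.4  0.8  3.4] w 0.24 gf 50.84855854511261
dr first [ 0.   0.  -0.3] then delta (m) [-0.0009  0.0007 -0.0676]
```

Emit:
move_arm(series=[{"dr":[0,0,0],"delta_pos":[0,0,-0.015],"fingers":1},{"dr":[0,0,0],"delta_pos":[0,0,-0.025],"fingers":1},{"dr":[0,0,0],"delta_pos":[0,0,-0.025],"fingers":1},{"dr":[0,0,0],"delta_pos":[0,0,-0.02],"fingers":1},{"dr":[0,0,-5.6],"delta_pos":[0,0,0],"fingers":1},{"dr":[0,0,-5.6],"delta_pos":[0,0,0],"fingers":1},{"dr":[0,0,-5.6],"delta_pos":[0,0,0],"fingers":1}])

```text
clock: 3.73
tcp_pos: [435.1, 234.9, 126.8]
orientation: [0.267, -3.13, 0.001]
ft_force: [-0.4, -0.4, -1.4]
gripper_width: 0.237
grip_force: 50.3
```

Emit:
move_arm(series=[{"dr":[0,0,0],"delta_pos":[-0.004,-0.016,0],"fingers":1},{"dr":[0,0,0],"delta_pos":[-0.007,-0.028,0],"fingers":1},{"dr":[0,0,0],"delta_pos":[-0.007,-0.028,0],"fingers":1},{"dr":[0,0,0],"delta_pos":[-0.007,-0.028,0],"fingers":1},{"dr":[0,0,0],"delta_pos":[-0.007,-0.028,0],"fingers":1},{"dr":[0,0,0],"delta_pos":[-0.005,-0.02,0],"fingers":1},{"dr":[0,0,0],"delta_pos":[-0.003,-0.012,0],"fingers":1},{"dr":[0,0,0],"delta_pos":[0,0,0],"fingers":1},{"dr":[0,0,0],"delta_pos":[0,0,0],"fingers":1},{"dr":[0,0,0],"delta_pos":[0,0,0],"fingers":1}])

```text
clock: 4.57
tcp_pos: [500.4, 84.6, 126.5]
orientation: [0.26, -3.129, -0.001]
ft_force: [0.9, -0.4, -0.9]
gripper_width: 0.24
grip_force: 50.3
```

```bash
python3 - <<'E'
from h import *
import pickle
plan([502,84.8,127],9.5)
C={n:ctrl.read_camera(n) for n in("top","scene","wrist")};pickle.dump(C,open("c2.pkl","wb"))
plan([502,84.8,127],9.5)
a=C["scene"]["img"][120:270,220:470];cv2.imwrite("pics/s2.png",cv2.resize(a,(800,480),interpolation=cv2.INTER_CUBIC)[:,:,::-1])
cv2.imwrite("pics/w2.png",C["wrist"]["img"][:,:,::-1])
E
```

```text
t 4.5667 tcp [500.4  84.6 126.5] F [ 0.9 -0.4 -0.9] w 0.24 gf 50.28674840927124
dr first [ 0.  -0.1  0. ] then delta (m) [-0.0016 -0.0001 -0.0005]
t 4.7167 tcp [500.7  84.9 126.8] F [-0.7  0.6 -1. ] w 0.243 gf 50.28671622276306
dr first [ 0.  -0.   0.1] then delta (m) [-0.0012 -0.0003 -0.0002]
```

View pics/s2.png

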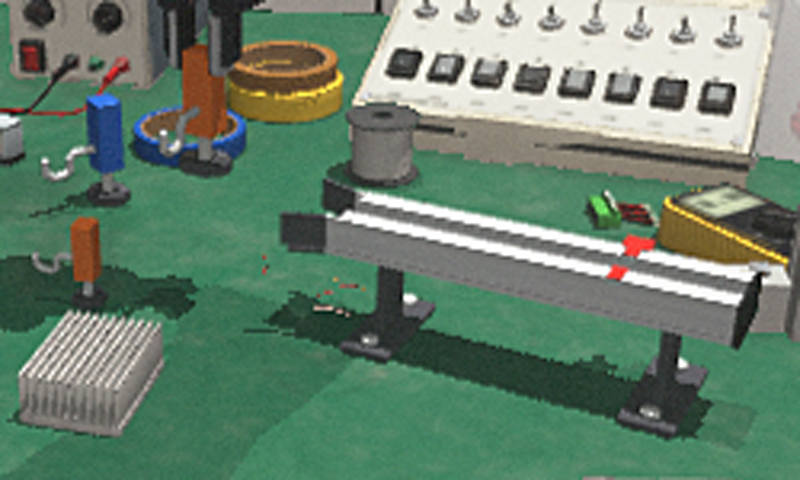

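View pics/w2.png

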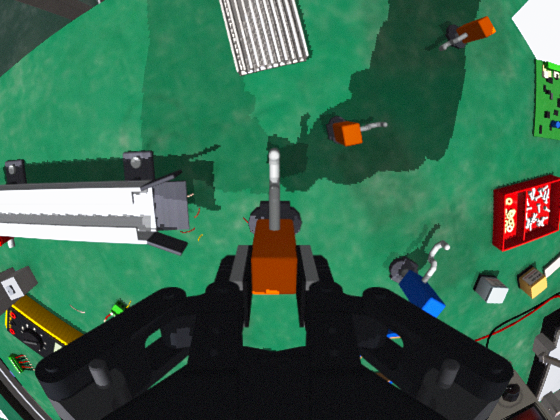

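The scene view shows the hanger held upright, with its foot at about (205,160) in the crop, lined up before the mouth, and blue undisturbed. The wrist view shows the rail slot centre around row 207 and the foot at about (275,215). Next I'll measure the lateral offset in each camera's own frame.

```bash
python3 - <<'E'
from h import *
import pickle
C=pickle.load(open("c2.pkl","rb"));g=np.radians(9.45);d=np.array([-np.sin(g),np.cos(g)]);n=np.array([np.cos(g),np.sin(g)]);O=np.array([537.3,-127.3])
for k,c in C.items():
    P=wcloud(c) if k=="wrist" else cloud(c);hsv=cv2.cvtColor(c["img"],cv2.COLOR_RGB2HSV)
    a=(P[...,:2]-O)@d;b=(P[...,:2]-O)@n;z=P[...,2]
    w=(abs(z-81)<5)&(abs(b)<30)&(hsv[...,1]<50)&(hsv[...,2]>170)
    if k=="wrist": print("wr lips",[(lo,b[w&(abs(a-lo)<15)].min().round(1),b[w&(abs(a-lo)<15)].max().round(1)) for lo in(0,40,80,105) if (w&(abs(a-lo)<15)).any()])
    m=w&(a>-110)&(a<110)
    print(k,"lips across",np.percentile(b[m],[1,99]).round(1),"along",np.percentile(a[w],[1,99]).round(1),"z",np.median(z[m]).round(1),"slope",np.degrees(np.polyfit(a[m],b[m],1)[0]).round(2))
    o=(hsv[...,0]>=3)&(hsv[...,0]<=18)&(hsv[...,1]>120)&(abs(a-215)<25)&(abs(b)<25)&(z>100)
    if o.any(): print("  block across",np.percentile(b[o],[2,25,50,75,98]).round(1),"along",np.percentile(a[o],[2,50,98]).round(1),"z",np.percentile(z[o],[2,98]).round(1))
    f=(hsv[...,1]<90)&(abs(a-215)<24)&(abs(b)<24)&(z>70)&(z<102)
    if f.any(): print("  foot across",np.percentile(b[f],[2,50,98]).round(1),"along",np.percentile(a[f],[2,98]).round(1),"z",np.percentile(z[f],[2,10,50,98]).round(1),f.sum())
    hk=(hsv[...,1]<90)&(abs(a-215)<15)&(b<-14)&(b>-75)&(z>100)&(z<140)
    if hk.any(): print("  hook tip",np.percentile(b[hk],[2]).round(1),"yaw vs rail",np.degrees(np.arctan(np.polyfit(b[hk],a[hk],1)[0])).round(1),hk.sum())
E
```

```text
top lips across [-19.9  23.3] along [-117.6  110.8] z 80.4 slope 0.02
scene lips across [-24.  21.] along [-116.6  112.3] z 80.9 slope 0.01
  block across [-13.3 -11.3 -10.2  -5.9   6.6] along [205.5 212.8 226.2] z [112.1 164.6]
  foot across [-17.   -6.3  10.1] along [200.4 231.2] z [ 85.8  86.9  91.8 100. ] 124
  hook tip [-54.3] yaw vs rail 0.5 66
wr lips [(0, np.float64(-22.2), np.float64(21.8)), (40, np.float64(-22.4), np.float64(21.8)), (80, np.float64(-22.5), np.float64(21.7)), (105, np.float64(-22.1), np.float64(21.7))]
wrist lips across [-22.1  21.1] along [-38.1 115.5] z 82.2 slope -1.28
  block across [-10.   -9.6  -8.5  -0.2   8.5] along [205.4 215.7 225.7] z [117.1 167.1]
  foot across [-13.7  -6.1   5.8] along [199.8 232.4] z [88.6 92.2 93.8 95.2] 703
  hook tip [-52.] yaw vs rail 0.1 803
```

Emit:
move_arm(series=[{"dr":[0,0,0],"delta_pos":[0,0,0.011],"fingers":1},{"dr":[0,0,0],"delta_pos":[0,0,0.01],"fingers":1},{"dr":[0,0,0],"delta_pos":[0,-0.015,0],"fingers":1},{"dr":[0,0,0],"delta_pos":[0,-0.015,0],"fingers":1},{"dr":[0,0,0],"delta_pos":[0,-0.012,0],"fingers":1},{"dr":[0,0,0],"delta_pos":[0,-0.008,0],"fingers":1},{"dr":[0,0,0],"delta_pos":[0,0,0],"fingers":1},{"dr":[0,0,0],"delta_pos":[0,0,0],"fingers":1}])

```text
clock: 5.38
tcp_pos: [509.5, 34.5, 105.7]
orientation: [0.258, -3.131, -0.001]
ft_force: [0.1, -0.3, -0.8]
gripper_width: 0.242
grip_force: 50.3
```

```bash
python3 - <<'E'
from h import *
plan([537.3,-127.3,106],9.45)
E
```

```text
t 5.3833 tcp [509.5  34.5 105.7] F [ 0.1 -0.3 -0.8] w 0.242 gf 50.28739035129547
dr first [ 0. -0. -0.] then delta (m) [-0.0009 -0.1642 -0.0003]
```

Emit:
move_arm(series=[{"dr":[0,0,0],"delta_pos":[0,-0.006,0],"fingers":1},{"dr":[0,0,0],"delta_pos":[0,-0.006,0],"fingers":1},{"dr":[0,0,0],"delta_pos":[0,-0.006,0],"fingers":1},{"dr":[0,0,0],"delta_pos":[0,-0.006,0],"fingers":1},{"dr":[0,0,0],"delta_pos":[0,-0.006,0],"fingers":1},{"dr":[0,0,0],"delta_pos":[0,-0.006,0],"fingers":1},{"dr":[0,0,0],"delta_pos":[0,-0.006,0],"fingers":1},{"dr":[0,0,0],"delta_pos":[0,-0.006,0],"fingers":1},{"dr":[0,0,0],"delta_pos":[0,-0.006,0],"fingers":1},{"dr":[0,0,0],"delta_pos":[0,-0.006,0],"fingers":1},{"dr":[0,0,0],"delta_pos":[0,0,0],"fingers":1}])

```text
clock: 6.3
tcp_pos: [519.9, -25.7, 106.1]
orientation: [-0.258, 3.131, -0.001]
ft_force: [0.2, -0.6, -0.8]
gripper_width: 0.237
grip_force: 50.3
```

```bash
python3 - <<'E'
from h import *
plan([537.3,-127.3,106],9.45)
E
```

```text
t 6.3 tcp [519.9 -25.7 106.1] F [ 0.2 -0.6 -0.8] w 0.237 gf 50.30116617679596
dr first [-0.  0. -0.] then delta (m) [-5.000e-04 -1.031e-01  1.000e-04]
```

Emit:
move_arm(series=[{"dr":[0,0,0],"delta_pos":[0,-0.01,0],"fingers":1},{"dr":[0,0,0],"delta_pos":[0,-0.014,0],"fingers":1},{"dr":[0,0,0],"delta_pos":[0,-0.016,0],"fingers":1},{"dr":[0,0,0],"delta_pos":[0,-0.018,0],"fingers":1},{"dr":[0,0,0],"delta_pos":[0,-0.018,0],"fingers":1},{"dr":[0,0,0],"delta_pos":[0,-0.018,0],"fingers":1},{"dr":[0,0,0],"delta_pos":[0,-0.018,0],"fingers":1},{"dr":[0,0,0],"delta_pos":[0,-0.018,0],"fingers":1},{"dr":[0,0,0],"delta_pos":[0,-0.014,0],"fingers":1},{"dr":[0,0,0],"delta_pos":[0,-0.01,0],"fingers":1},{"dr":[0,0,0],"delta_pos":[0,-0.003,0],"fingers":1},{"dr":[0,0,0],"delta_pos":[0,0,0],"fingers":1}])

```text
clock: 7.3
tcp_pos: [545.4, -180.0, 106.0]
orientation: [-0.258, 3.131, 0.0]
ft_force: [-0.7, -0.1, -1.0]
gripper_width: 0.242
grip_force: 50.3
```

```bash
python3 - <<'E'
from h import *
plan([546.2,-180.6,102.5],9.45)
c=ctrl.read_camera("scene");a=c["img"][120:240,340:500];cv2.imwrite("pics/s3.png",cv2.resize(a,(800,600),interpolation=cv2.INTER_CUBIC)[:,:,::-1])
P=cloud(c);hsv=cv2.cvtColor(c["img"],cv2.COLOR_RGB2HSV);g=np.radians(9.45);d=np.array([-np.sin(g),np.cos(g)]);n=np.array([np.cos(g),np.sin(g)]);O=np.array([537.3,-127.3])
a=(P[...,:2]-O)@d;b=(P[...,:2]-O)@n;z=P[...,2];s=(hsv[...,1]>120)&(abs(b)<40)&(abs(a+54)<40)
H=hsv[...,0];r=s&((H<4)|(H>172))&(abs(z-81)<5);o=s&(H>=4)&(H<=18)&(z>90)
print("red along",np.percentile(a[r],[0,50,100]).round(1),"block",np.percentile(a[o],[2,98]).round(1),"z",z[o].max() if o.any() else 0)
E
```

```text
t 7.3 tcp [ 545.4 -180.   106. ] F [-0.7 -0.1 -1. ] w 0.242 gf 50.28761386871338
dr first [ 0.  0. -0.] then delta (m) [-0.0007 -0.0008  0.0035]
red along [-61.2 -56.  -50.2] block [-62.6 -42. ] z 162.3254403430616
```

View pics/s3.png

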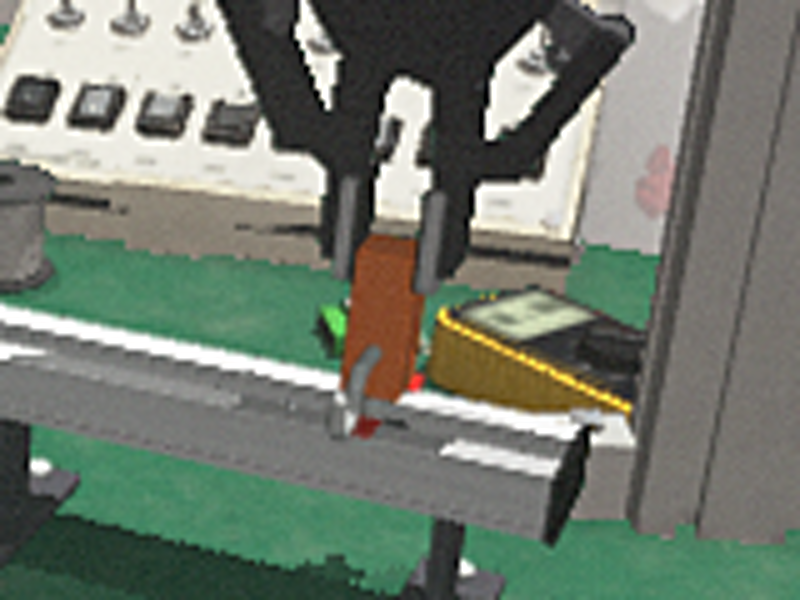

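The hanger stands in the slot at the red mark, its block centre at -52 mm and the mark at about -55. I'll shift 2 mm, lower it onto the floor, release and retreat.

Emit:
move_arm(series=[{"dr":[0,0,0],"delta_pos":[0,-0.002,0.001],"fingers":1},{"dr":[0,0,0],"delta_pos":[0,0,0.001],"fingers":1},{"dr":[0,0,0],"delta_pos":[0,0,0.001],"fingers":1},{"dr":[0,0,0],"delta_pos":[0,0,0.0005],"fingers":1},{"dr":[0,0,0],"delta_pos":[0,0,0],"fingers":1},{"dr":[0,0,0],"delta_pos":[0,0,0],"fingers":1}])

```text
clock: 7.85
tcp_pos: [545.6, -181.1, 102.5]
orientation: [0.26, -3.131, -0.0]
ft_force: [-0.5, -0.4, -1.0]
gripper_width: 0.239
grip_force: 50.4
```

Emit:
move_arm(series=[{"dr":[0,0,0],"delta_pos":[0,0,0],"fingers":0.4},{"dr":[0,0,0],"delta_pos":[0,0,0],"fingers":0.2},{"dr":[0,0,0],"delta_pos":[0,0,0],"fingers":0},{"dr":[0,0,0],"delta_pos":[0,0,0],"fingers":-0.2},{"dr":[0,0,0],"delta_pos":[0,0,0],"fingers":-0.2},{"dr":[0,0,0],"delta_pos":[0,0,0],"fingers":-0.2},{"dr":[0,0,0],"delta_pos":[0,0,-0.015],"fingers":-0.2},{"dr":[0,0,0],"delta_pos":[0,0,-0.03],"fingers":-0.2},{"dr":[0,0,0],"delta_pos":[0,0,-0.03],"fingers":-0.2},{"dr":[0,0,0],"delta_pos":[0,0,-0.03],"fingers":-0.2},{"dr":[0,0,0],"delta_pos":[0,0,0],"fingers":-0.2},{"dr":[0,0,0],"delta_pos":[0,0,0],"fingers":-0.2}])

```text
clock: 8.85
tcp_pos: [547.4, -182.2, 210.2]
orientation: [-0.259, 3.126, -0.004]
ft_force: [0.4, -0.1, -0.0]
gripper_width: 0.601
grip_force: 0.0
```

```bash
python3 - <<'E'
from h import *
plan([546.2,-180.6,102.5],9.45)
c=ctrl.read_camera("scene");a=c["img"][120:240,340:500];cv2.imwrite("pics/s4.png",cv2.resize(a,(800,600),interpolation=cv2.INTER_CUBIC)[:,:,::-1])
P=cloud(c);hsv=cv2.cvtColor(c["img"],cv2.COLOR_RGB2HSV);g=np.radians(9.45);d=np.array([-np.sin(g),np.cos(g)]);n=np.array([np.cos(g),np.sin(g)]);O=np.array([537.3,-127.3])
a=(P[...,:2]-O)@d;b=(P[...,:2]-O)@n;z=P[...,2];s=(hsv[...,1]>120)&(abs(b)<40)&(abs(a+54)<40)
H=hsv[...,0];r=s&((H<4)|(H>172))&(abs(z-81)<5);o=s&(H>=4)&(H<=18)&(z>90)
print("red along",np.percentile(a[r],[0,50,100]).round(1),"block",np.percentile(a[o],[2,98]).round(1),"z",z[o].max(),"across",np.percentile(b[o],[2,98]).round(1))
bl=(H>100)&(H<120)&(hsv[...,1]>150)&(abs(P[...,0]-562)<30)&(abs(P[...,1]-232)<30);print("blue",np.median(P[bl],0))
E
```

```text
t 8.85 tcp [ 547.4 -182.2  210.2] F [ 0.4 -0.1 -0. ] w 0.601 gf 0.0
dr first [-0.2  0.3  0. ] then delta (m) [0.001  0.0018 0.1077]
red along [-61.  -56.2 -53.4] block [-63.3 -42.7] z 380.6200824386947 across [-12.6   6.3]
blue [557.37478494 229.51732481  58.38903032]
```

View pics/s4.png

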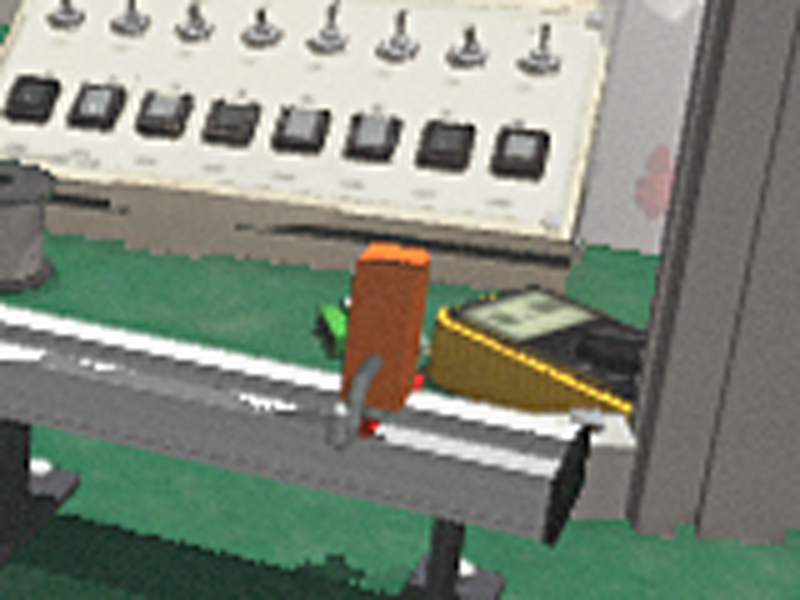

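The hanger stands upright in the slot at (385,330) in the crop, within about 3 mm of the red mark. The gripper is clear and blue has not moved.

```bash
python3 -c "
from plant import ctrl
print(ctrl.hand_in())"
```

```text
the job is handed in; nothing more can be done
None
```

The orange hanger is on the rail, upright and released about 2–3 mm from the red index mark by the last camera check. The blue hanger stands where it was, and the job was handed in at about 9 s of the 42 s allowed; hand-in gave no verdict.

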